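Open the steam station's twist cap to check its water

TASK

Get the steam station ready for a water check: first take the wooden dipstick from its sloping rest, stand it upright, foot down, in the blue holder cup and let go of it. Then twist off the black filler cap by its orange grip bar; nobody knows whether it opens clockwise or anticlockwise, so if it stops short one way, try the other. Lift it off and finish while still holding it level in the gripper, about 10 cm above where it sat, leaving the spools and cones of thread and the small tin standing where they are.

Things in the scene. Friction and masses are not known exactly. Their poses are not given: they have to be found in the camera images.
- stick_center (a point): Middle of the loose wooden dipstick, a round rod 12 mm thick, 170 mm long, 30 g; its upper 22 mm are a blue knob 16 mm thick. z runs along the rod from foot to knob; the foot is 85 mm from the point. It starts leaning in an open gutter, 55 degrees above level, foot low; the gutter (22 mm wide) holds its lowest 102 mm, the rest sticks out; it lifts straight up out of it
- stick_foot (a point): Centre of the dipstick's foot end face (the end opposite the blue knob); same axes as stick_center
- rest: Fixed rest with the sloping grey gutter on a dark 90x60 mm foot plate; origin at the centre of its underside, on the table. The gutter rises along the rest's +x, which points away from the robot to within 0.3 rad; its top end is about 110 mm above the table
- holder_in (a point): Centre of the inner floor of the fixed blue ceramic holder cup, 8 mm above the table. The cup is round, 70 mm tall over the table, 52 mm wide at the foot and 40 mm at the rim, mouth 32 mm wide, inside 62 mm deep; z up. The dipstick leans in it by up to about 20 degrees
- station: Fixed white steam station, 220 mm (x) by 160 mm (y); origin at the centre of its underside, on the table. The front deck, 60 mm above the table, carries the filler neck, 24 mm tall, on the upright axis at x = -50 mm, y = 0. A control housing 105 mm tall fills the back from x = +32 mm on. Blue window strip on the front (-x)
- cap_grip (a point): Centre of the filler cap's orange grip bar: 36 mm long along x, 12 mm thick along y, 26 mm tall; z up. The black cap below it is a ribbed disc 40 mm wide, its flat top 13 mm and its lower rim 38 mm below the point. Loose, 50 g. It starts seated on the filler neck, the point 100 mm above the table, x within 0.09 rad of the station's x
- blue_cone: Bystander: slate-blue cone of thread, 67 mm wide, 115 mm tall, standing loose; origin at the centre of its underside
- white_cone: Bystander: white cone of thread, 58 mm wide, 100 mm tall, standing loose; origin at the centre of its underside
- pink_spool: Bystander: pink spool of thread, 33 mm wide, 52 mm tall, standing loose; origin at the centre of its underside
- beige_spool: Bystander: beige spool of thread, 42 mm wide, 68 mm tall, standing loose; origin at the centre of its underside
- dark_tin: Bystander: small round tin with a dark lid, 47 mm wide, 20 mm tall, standing loose; origin at the centre of its underside
- red_cone: Bystander: red cone of thread, 43 mm wide, 80 mm tall, standing loose; origin at the centre of its underside
- stick: The dipstick as a whole; origin at its foot, same axes as stick_foot
- cap: The cap as a whole; origin at its lower rim's centre, axes as cap_grip. Locked like a quarter-turn thread, right- or left-handed, not to be seen. Wrong way: hard stop after 3 to 17 degrees. Right way: turns easily, free after 55 to 60 degrees, on to 115; 75 is a good turn. It does not rise in turning. Free, it lifts straight up with only its weight; locked, it lifts at most 2 mm
Mind the look-alikes: they are no part of the job. Of the things like the stick, leave any that is turquoise; of the rest the larger one is meant.

How it is judged (in metres and radians):
On the way, in this order (a step that is already met when the one before it is completed fails the run):
1. The dipstick stands foot down in the holder cup, let go, with the cap still on its neck (horizontal distance between stick_foot and holder_in below 0.02 m and height (world z) of stick_foot below 0.03 m and angle between stick_center's own z axis and vertical below 0.42 rad and contact force between the fingers and stick below 0.05 N and linear speed of stick below 0.05 m/s and height (world z) of cap_grip below 0.112 m), for 0.3 s.
2. The cap is lifted off the neck in the fingers (height (world z) of cap_grip above 0.15 m and contact force between the fingers and cap above 1 N and contact force between cap and station below 0.1 N), for 0.2 s.
At the end, for the whole second after the job is handed in: Fingers hold the cap still, level within 20 deg, bar centre over 150 mm above the table (50 mm above its seat), clear of the station; the dipstick stands foot down in the cup (foot within 20 mm of the middle, under 30 mm above the table, lean under 24 deg), untouched (all of step 2 and horizontal distance between stick_foot and holder_in below 0.02 m and height (world z) of stick_foot below 0.03 m and angle between stick_center's own z axis and vertical below 0.42 rad and angle between cap_grip's own z axis and vertical below 0.35 rad and linear speed of cap below 0.03 m/s and contact force between the fingers and stick below 0.05 N); the arm keeps its last pose, push and grip.
It fails at once if a thread or the small tin is moved more than 30 mm or knocked over (distance of any of blue_cone, white_cone, pink_spool, beige_spool, dark_tin, red_cone from where it was at the start of the episode above 0.03 m or angle between any of blue_cone, white_cone, pink_spool, beige_spool, dark_tin, red_cone's own z axis and vertical above 0.5 rad).
It also fails if it takes over 58 s, if anything falls off the work surface, if the arm or the gripper's body presses on something with over 40 N, if the wrist force passes 120 N, or if a joint passes its speed limit or range.

ROBOT

A 6-joint arm with a two-finger parallel gripper is mounted at the origin on a cart in front of the work surface, level with it; the furniture and walls round the work are solid. World frame = base frame: x ahead of the robot, y to its left, z up, the work surface at z = 0. Lengths are in mm, angles in degrees, forces in N, time in s.
With the tool pointing down it reaches from about 300 to 1000 mm from the base axis. Payload 5.1 kg.
Tool frame: the origin (TCP) lies at the very end of the fingers, on their centre line; the grasp point (between the pads) lies 19 mm behind it; z points along the fingers, y is the line along which they close (so a half turn about z gives the same grasp; the last joint's range is limited). The gripper opens to 95 mm and grips with 3 to 60 N. Pads are 20 mm wide; open, the fingers measure 119 mm over their backs; the gripper's body (75 mm by 180 mm) begins 59 mm behind the grasp point.
Start: joints at [61.329, 7.093, 94.555, -0, 78.352, -4.733], TCP at [263.757, 594.068, 214.656] pointing down, gripper open.
Joint ranges: [-149.61, 149.61], [-58.7, 133.49], [1.44, 155.28], [-77.14, 257.14], [18.33, 153.61], [-166.67, 166.67]. Speed limits (degrees/s): [147.25, 147.25, 180, 180, 180, 180].

INTERFACE

Orientations are given as a 3x3 rotation matrix whose columns are the frame's x, y, z axes.
In Python, from workcell import status, snapshot, job_done gives the robot as it stands.
- The arm moves only by the tool apply_moves, never from a script. Its argument "plan" is a list of rows, each an object of numbers: "grip": the opening, from 0 (shut) to 1 (fully open); "tx", "ty", "tz": the shift along the tool's x, y, z in mm; "spin": the turn about the tool's z in rad. In form: [{"grip": .., "tx": .., "ty": .., "tz": .., "spin": ..}, ...]. A call has exactly 8 rows; each row is the pose to reach, as a shift and turn from the pose commanded when the call began, along the tool's axes at that moment; what a row does not reach only later rows make up. A row lasts 1/10 s, in which the tool goes at most 50 mm and 8.59 degrees, less where a joint would pass 70% of its speed; a pose out of reach is approached as far as the arm can. A call with a gripper value outside its range is refused whole. The fingers move at their own pace and stop on an object; the grip force is fixed at half the most. Time passes only in rows, so rows that repeat a pose let the fingers close, or fill a call up. It gives the time, the measured TCP pose, the force, the opening and the grip force at its end, in the units of the state.
- status.observe(): the state, without advancing time (a new reading comes with each control period).
- snapshot(name): name is "scene" or "top" or "wrist"; returns a dict with "img" (384x512x3 uint8, red, green, blue), "fx", "fy", "cx", "cy" (pixels), "rvec" (rotation vector, rad) and "tvec" (3), from world to camera coordinates, as OpenCV has them; the wrist camera has in their place "T_tool_cam" (4x4, takes a point from camera to tool coordinates, whose origin is the TCP and whose axes are the flange's). Camera axes: x right, y down, z forward; pixel columns grow to the right and rows downward; lengths in mm; the calibration is good to about 2 mm. A picture is of the moment at which its call begins: read the wrist's pose just before it. There is no depth.
- job_done(): hands the job in; it is judged then, once.
The state is a dict: "time_s": time; "joints": joint angles; "joint_vel": joint speeds; "joint_efforts": joint torques, N m; "position": TCP position; "eef_rot": TCP orientation; "ft_force": force on the tool from outside, world axes, zero at the start; "torque": the same for the moment, N m; "finger_gap": finger opening in mm; "grip_force": force on a finger pad.
Only numpy, scipy, OpenCV 4.12 (cv2) and the standard library are available. Lean on these libraries where they do the work, as an engineer would, in place of code of your own. Each camera call takes 0.05 s, during which the arm holds its last target. There are 200 camera calls.

## Working session

There is one attempt and no reset: what is moved stays moved. The work goes in short steps, Python scripts to look and compute and a tool call to move; the robot and the scene stay as the last step left them, time stands still between calls to the robot, and variables do not carry over. Pictures are saved under pics/ and viewed, at most 13 in all, crops included, and the job is handed in when it is done.

Besides the shell and the picture viewer there is one more tool, called in YAML: its name, and indented under it one key for each argument. apply_moves: Moves the arm, as the interface text tells. Its arguments: {"type":"object","properties":{"plan":{"type":"array","items":{"type":"object","properties":{"grip":{"type":"number"},"tx":{"type":"number"},"ty":{"type":"number"},"tz":{"type":"number"},"spin":{"type":"number"}}}}},"required":["plan"]}

```bash
mkdir -p pics
cat > h.py <<'E'
import numpy as np, cv2, pickle
from workcell import status, snapshot, job_done
def cam(s, st=None):
    K=np.array([[s['fx'],0,s['cx']],[0,s['fy'],s['cy']],[0,0,1.]])
    if 'rvec' in s:
        R=cv2.Rodrigues(np.array(s['rvec'],float))[0]; t=np.array(s['tvec'],float).ravel()
        return K,R,t
    T=np.eye(4);T[:3,:3]=st['eef_rot'];T[:3,3]=st['position']
    M=np.linalg.inv(T@np.array(s['T_tool_cam']))
    return K,M[:3,:3],M[:3,3]
def onplane(c,uv,z):
    K,R,t=c; o=-R.T@t; d=R.T@np.linalg.inv(K)@np.array([uv[0],uv[1],1.]); return o+d*(z-o[2])/d[2]
def tri(c1,p1,c2,p2):
    A=[];b=[]
    for (K,R,t),p in ((c1,p1),(c2,p2)):
        o=-R.T@t; d=R.T@np.linalg.inv(K)@np.array([p[0],p[1],1.]); d/=np.linalg.norm(d)
        P=np.eye(3)-np.outer(d,d); A.append(P); b.append(P@o)
    x,r,_,_=np.linalg.lstsq(np.vstack(A),np.hstack(b),rcond=None); return x,r
def proj(c,X):
    K,R,t=c; p=K@(R@np.array(X,float)+t); return p[:2]/p[2]
def shot(name,fn=None):
    st=status.observe(); s=snapshot(name)
    if fn: cv2.imwrite('pics/'+fn,s['img'][:,:,::-1]); pickle.dump((s,st),open('pics/'+fn+'.pkl','wb'))
    return s['img'],cam(s,st),st
def load(fn):
    s,st=pickle.load(open('pics/'+fn+'.pkl','rb')); return s['img'],cam(s,st),st
E
python3 - <<'E'
from h import *
a,_,st=shot('scene','scene.png'); b,_,_=shot('top','top.png')
print(st['time_s'],np.round(st['eef_rot'],2).tolist())
E
```

```text
0.0 [[-0.91, 0.41, -0.0], [0.41, 0.91, -0.0], [0.0, -0.0, -1.0]]
```

View pics/scene.png

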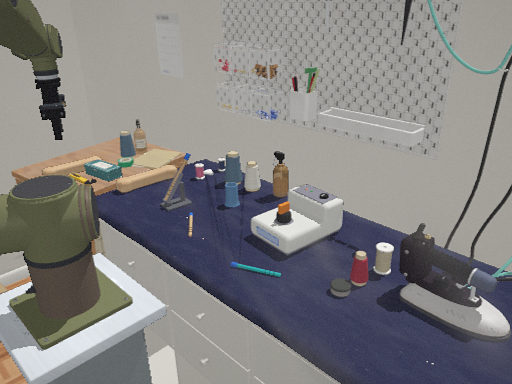

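View pics/top.png

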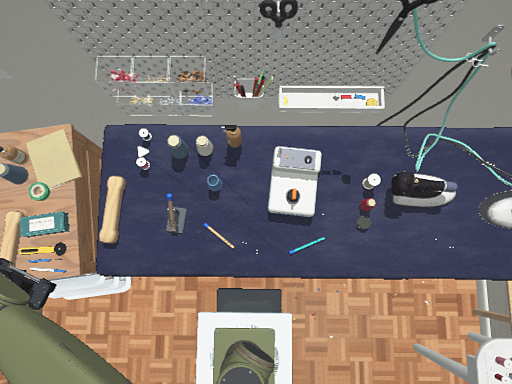

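The scene view shows the rest with the blue-knobbed stick at about (177,180), the blue cup at (232,194), the station at (298,220) and the orange bar at (284,209). In the top view these are the rest at (175,215), the cup at (214,183) and the bar at (293,196). The turquoise stick and the small wooden one on the table are the look-alikes.

Run:
```python
from h import *
S,cs,_=load('scene.png'); T,ct,_=load('top.png')
def blobs(img,lo,hi,box,mn=4):
    h=cv2.cvtColor(img,cv2.COLOR_RGB2HSV); m=cv2.inRange(h,lo,hi); k=np.zeros_like(m); x0,y0,x1,y1=box; k[y0:y1,x0:x1]=m[y0:y1,x0:x1]
    n,l,st,c=cv2.connectedComponentsWithStats(k)
    return [(st[i].tolist(),np.round(c[i],1).tolist()) for i in range(1,n) if st[i][4]>=mn]
print('S orange',blobs(S,(5,150,120),(20,255,255),(260,190,310,230)))
print('T orange',blobs(T,(5,150,120),(20,255,255),(270,170,320,220)))
print('S knob',blobs(S,(100,150,80),(125,255,255),(165,140,200,180)))
print('T knob',blobs(T,(100,150,80),(125,255,255),(155,185,190,215)))
print('S cup',blobs(S,(95,90,80),(118,255,255),(215,175,245,215)))
print('T cup',blobs(T,(95,90,80),(118,255,255),(200,165,230,200)))
u=tri(cs,(284.5,209),ct,(293,196));print(u)
big=np.hstack([cv2.resize(T[120:245,130:260],None,fx=3,fy=3,interpolation=cv2.INTER_CUBIC),cv2.resize(S[140:265,150:280],None,fx=3,fy=3,interpolation=cv2.INTER_CUBIC)])
cv2.imwrite('pics/big.png',big[:,:,::-1])
print('cup',onplane(ct,(214,181),70),'knob',onplane(ct,(169.5,197),140),'rest',onplane(ct,(176,220),0))
```

```text
S orange [([278, 202, 11, 12, 104], [283.2, 207.4])]
T orange [([292, 189, 5, 11, 44], [293.7, 193.7])]
S knob [([184, 154, 6, 6, 22], [186.5, 156.4])]
T knob [([166, 193, 6, 8, 35], [169.0, 196.3])]
S cup [([219, 182, 22, 27, 366], [230.7, 195.1]), ([239, 185, 4, 4, 6], [240.5, 186.5]), ([220, 199, 3, 5, 8], [221.0, 201.4]), ([215, 201, 4, 4, 8], [216.5, 202.1]), ([243, 206, 2, 5, 5], [243.4, 208.0]), ([237, 208, 4, 3, 4], [238.5, 209.0])]
T cup [([207, 167, 5, 4, 9], [209.2, 168.6]), ([206, 174, 17, 17, 207], [213.8, 182.4]), ([224, 179, 6, 8, 12], [227.1, 181.9]), ([224, 183, 3, 6, 9], [224.8, 185.1]), ([204, 190, 5, 3, 7], [205.7, 191.0]), ([202, 194, 5, 5, 10], [204.3, 196.0])]
(array([ 543.92350866, -161.94019255,   93.49967339]), array([39.2019099]))
cup [594.3762266  108.91067706  70.        ] knob [525.86636823 242.67165976 140.        ] rest [466.20213333 248.52180256   0.        ]
```

View pics/big.png

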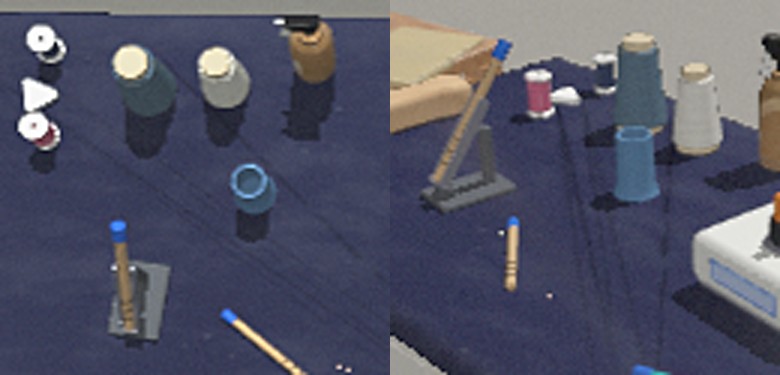

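The crop shows the stick's blue knob at about (169,196) in the top view and (186,156) in the scene view, with the foot at about (173,230) and (165,201). The cup's mouth is at about (213,180) in the top view.

Run:
```python
from h import *
S,cs,_=load('scene.png'); T,ct,_=load('top.png')
k,r=tri(cs,(186.5,156.4),ct,(169,196.3)); f,r2=tri(cs,(165,201),ct,(173.3,230)); b,r3=tri(cs,(283.2,207.4),ct,(293.7,193.7))
print(k,r,f,r2,b,r3); d=k-f; print(np.linalg.norm(d),np.degrees(np.arctan2(d[1],d[0])),np.degrees(np.arcsin(d[2]/np.linalg.norm(d))))
print('cup',onplane(ct,(213,180.5),70))
st=status.observe(); R=np.array(st['eef_rot']); p=np.array(st['position'])
print(st['finger_gap'],snapshot('wrist')['T_tool_cam'])
g=f+d/np.linalg.norm(d)*130; print('grasp',g,'tool shift',R.T@(np.array([g[0]-40,g[1],280])-p), 'yaw x tool',np.degrees(np.arctan2(R[1,0],R[0,0])))
```

```text
[525.37309776 241.9604809  152.33082289] [1.4672353] [429.64500888 251.25634591  21.67635436] [1.50816709] [ 547.28892846 -160.5427049    97.78256697] [0.43367809]
162.23708039397565 -5.546429533299963 53.64218525929609
cup [596.09785001 112.39125154  70.        ]
95.08668360529285 [[ 6.75175516e-04 -9.63683484e-01 -2.67046227e-01  7.51687110e+01]
 [ 9.99999754e-01  5.99840747e-04  3.63677592e-04 -1.36015789e+00]
 [-1.90284880e-04 -2.67046407e-01  9.63683652e-01 -1.70021463e+02]
 [ 0.00000000e+00  0.00000000e+00  0.00000000e+00  1.00000000e+00]]
grasp [506.35158869 243.80760208 126.36931893] tool shift [-327.32256961 -237.4907571   -66.11099508] yaw x tool 156.06142882728517
```

apply_moves:
  plan:
    - {"grip": 1,"tx": -40,"ty": -29,"tz": -30,"spin": -0.04}
    - {"grip": 1,"tx": -80,"ty": -58,"tz": -50,"spin": -0.08}
    - {"grip": 1,"tx": -120,"ty": -87,"tz": -66,"spin": -0.12}
    - {"grip": 1,"tx": -160,"ty": -116,"tz": -66,"spin": -0.16}
    - {"grip": 1,"tx": -200,"ty": -145,"tz": -66,"spin": -0.2}
    - {"grip": 1,"tx": -240,"ty": -174,"tz": -66,"spin": -0.24}
    - {"grip": 1,"tx": -280,"ty": -203,"tz": -66,"spin": -0.28}
    - {"grip": 1,"tx": -327,"ty": -237,"tz": -66,"spin": -0.32}

```text
time_s: 0.95
position: [457.9, 258.4, 280.5]
eef_rot: [[-0.995, 0.096, 0.0], [0.096, 0.995, 0.0], [-0.0, 0.0, -1.0]]
ft_force: [0.6, 1.0, 0.6]
finger_gap: 95.1
grip_force: 0.0
```

Run:
```python
from h import *
W,cw,st=shot('wrist','w1.png'); print(st['time_s'],st['position'],np.round(st['eef_rot'],3).tolist(),st['joint_vel'])
for X in [(525.4,242,152.3),(429.6,251.3,21.7),(596,112,70)]: print(proj(cw,X))
```

```text
0.95 [457.88975658 258.40481465 280.50510485] [[-0.995, 0.096, 0.0], [0.096, 0.995, 0.0], [-0.0, 0.0, -1.0]] [-5.46391629e+01 -1.70397327e+00  1.58842377e+00 -3.36296322e-02
  8.56107442e-02 -7.66947402e+01]
[248.64708642 251.35250313]
[250.67657652 145.2517172 ]
[161.63604867 279.75379116]
```

View pics/w1.png

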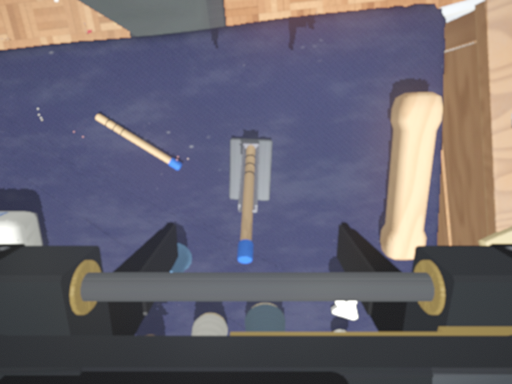

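The wrist view shows the stick in the gutter from the foot at (250,145) to the knob at (245,251), pointing straight along the tool's x axis. The arm was still settling, so I measure once more.

Run:
```python
from h import *
W,cw,st=shot('wrist','w2.png'); p=np.array(st['position']);R=np.array(st['eef_rot']); print(st['time_s'],p,np.abs(st['joint_vel']).max())
h=cv2.cvtColor(W,cv2.COLOR_RGB2HSV)
m=cv2.inRange(h,(105,170,90),(125,255,255)); m[:200]=0; n,l,s,c=cv2.connectedComponentsWithStats(m); i=1+np.argmax(s[1:,4]); print(s[i],c[i])
w=cv2.inRange(h,(8,50,60),(25,200,255)); w[:, :225]=0; w[:,275:]=0; w[:140]=0;w[245:]=0
ys,xs=np.nonzero(w); rows=[(y,xs[ys==y].mean()) for y in range(ys.min(),ys.max(),12)]; print(rows, ys.min(),ys.max())
for X in [(525.4,242,152.3),(429.6,251.3,21.7)]: print(proj(cw,X))
T,ct,_=load('top.png'); S,cs,_=load('scene.png')
print(tri(cw,c[i],ct,(169,196.3)),tri(cw,c[i],cs,(186.5,156.4)))
```

```text
1.0 [461.21607624 252.6281012  280.40592341] 14.112173038001274Traceback (most recent call last):
  File "<stdin>", line 4, in <module>
    return _wrapfunc(a, 'argmax', axis=axis, out=out, **kwds)
    return bound(*args, **kwds)
ValueError: attempt to get argmax of an empty sequence
```

Run:
```python
from h import *
snapshot('top');snapshot('top')
W,cw,st=shot('wrist','w3.png'); p=np.array(st['position']); print(st['time_s'],p,np.abs(st['joint_vel']).max())
h=cv2.cvtColor(W,cv2.COLOR_RGB2HSV); print(h[250,235:260:3].tolist())
m=cv2.inRange(h,(100,150,100),(130,255,255)); m[:200]=0; m[:,:225]=0; m[:,290:]=0; ys,xs=np.nonzero(m); k=(xs.mean(),ys.mean()); print(len(xs),k,xs.min(),xs.max(),ys.min(),ys.max())
w=cv2.inRange(h,(8,50,60),(25,200,255)); w[:, :225]=0; w[:,275:]=0; w[:140]=0;w[245:]=0
ys,xs=np.nonzero(w); print([(y,round(xs[ys==y].mean(),1)) for y in range(ys.min(),ys.max(),12)], ys.min(),ys.max())
for X in [(525.4,242,152.3),(429.6,251.3,21.7)]: print(proj(cw,X))
_,ct,_=load('top.png'); _,cs,_=load('scene.png')
print(tri(cw,k,ct,(169,196.3)),tri(cw,k,cs,(186.5,156.4)))
```

```text
1.15 [457.74160184 259.4015062  280.36287569] 2.7617438704614696
[[117, 76, 131], [110, 158, 178], [109, 165, 193], [109, 163, 199], [109, 164, 194], [109, 165, 186], [116, 93, 134], [118, 79, 126], [118, 79, 126]]
301 (np.float64(244.31229235880397), np.float64(252.27242524916943)) 237 251 241 263
[(146, np.float64(249.5)), (158, np.float64(249.0)), (170, np.float64(249.0)), (182, np.float64(248.0)), (194, np.float64(247.0)), (206, np.float64(246.5)), (218, np.float64(246.0)), (230, np.float64(245.5))] 146 238
[248.02697069 251.77710958]
[249.84795577 145.62533084]
(array([524.27516176, 239.34586634, 157.27362316]), array([3.44089577])) (array([523.39091287, 238.74300082, 154.27593415]), array([2.91233923]))
```

Run:
```python
from h import *
W,cw,st=load('w3.png'); p=np.array(st['position']);R=np.array(st['eef_rot'])
f=onplane(cw,(249.7,150),22)
# knob centre: 55 deg line, 159 mm from foot, on the pixel ray
for z in (152,156): print(z,onplane(cw,(244.3,252.3),z))
k=onplane(cw,(244.3,252.3),153); d=k-f; print('foot',f,np.degrees(np.arctan2(d[1],d[0])),np.degrees(np.arctan2(d[2],np.hypot(d[0],d[1]))),np.linalg.norm(d))
u=d/np.linalg.norm(d); g=k-u*27; print('grasp',g,'toolshift',R.T@(g-[0,0,19]-p),'yaw',np.degrees(np.arctan2(-R[1,0],-R[0,0])))
```

```text
152 [525.74888539 238.00545232 152.        ]
156 [523.8290238 238.3763005 156.       ]
foot [435.51047181 250.47063769  22.        ] -7.848300483672059 55.33002974593835 159.281691086707
grasp [510.05387497 240.19543479 130.79405796] toolshift [-54.09212394 -13.87435878 168.53022787] yaw -5.77921168921395
```

apply_moves:
  plan:
    - {"grip": 1,"tx": -20,"ty": -6,"tz": 30,"spin": 0.035}
    - {"grip": 1,"tx": -40,"ty": -12,"tz": 60,"spin": 0.035}
    - {"grip": 1,"tx": -54,"ty": -14,"tz": 90,"spin": 0.035}
    - {"grip": 1,"tx": -54,"ty": -14,"tz": 120,"spin": 0.035}
    - {"grip": 1,"tx": -54,"ty": -14,"tz": 145,"spin": 0.035}
    - {"grip": 1,"tx": -54,"ty": -14,"tz": 160,"spin": 0.035}
    - {"grip": 1,"tx": -54,"ty": -14,"tz": 168,"spin": 0.035}
    - {"grip": 0.3,"tx": -54,"ty": -14,"tz": 168,"spin": 0.035}

```text
time_s: 2.0
position: [509.1, 241.8, 112.0]
eef_rot: [[-0.991, 0.131, -0.001], [0.131, 0.991, -0.0], [0.001, -0.001, -1.0]]
ft_force: [0.3, -0.4, -0.1]
finger_gap: 91.3
grip_force: 0.0
```

apply_moves:
  plan:
    - {"grip": 0.3}
    - {"grip": 0.2}
    - {"grip": 0}
    - {"grip": 0}
    - {"grip": 0}
    - {"grip": 0}
    - {"grip": 0}
    - {"grip": 0}

```text
invalid input
```

Run:
```python
from h import *
st=status.observe(); print(st['position'],st['ft_force'],st['finger_gap'],st['grip_force'])
a,_,_=shot('wrist','w4.png'); b,_,_=shot('scene','s4.png')
cv2.imwrite('pics/v4.png',np.hstack([a[60:360,100:400],cv2.resize(b[100:220,130:250],(300,300))])[:,:,::-1])
```

```text
[509.05319172 241.81490123 111.96990231] [ 0.32454527 -0.40182944 -0.06035443] 91.28901977259318 0.0
```

View pics/v4.png

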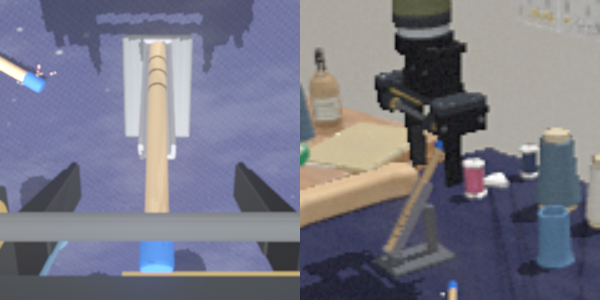

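The stick lies centred between the open fingers (stick at x≈157, fingers at about 75 and 240 in the crop). Every row needs all its keys, so I send the close again.

apply_moves:
  plan:
    - {"grip": 0.2,"tx": 0,"ty": 0,"tz": 0,"spin": 0}
    - {"grip": 0,"tx": 0,"ty": 0,"tz": 0,"spin": 0}
    - {"grip": 0,"tx": 0,"ty": 0,"tz": 0,"spin": 0}
    - {"grip": 0,"tx": 0,"ty": 0,"tz": 0,"spin": 0}
    - {"grip": 0,"tx": 0,"ty": 0,"tz": 0,"spin": 0}
    - {"grip": 0,"tx": 0,"ty": 0,"tz": 0,"spin": 0}
    - {"grip": 0,"tx": 0,"ty": 0,"tz": 0,"spin": 0}
    - {"grip": 0,"tx": 0,"ty": 0,"tz": 0,"spin": 0}

```text
time_s: 2.9
position: [509.8, 241.1, 112.6]
eef_rot: [[-0.991, 0.132, -0.0], [0.132, 0.991, -0.0], [0.0, -0.0, -1.0]]
ft_force: [-0.0, -0.3, 0.6]
finger_gap: 20.6
grip_force: 0.0
```

apply_moves:
  plan:
    - {"grip": 0,"tx": 0,"ty": 0,"tz": 0,"spin": 0}
    - {"grip": 0,"tx": 0,"ty": 0,"tz": 0,"spin": 0}
    - {"grip": 0,"tx": 0,"ty": 0,"tz": 0,"spin": 0}
    - {"grip": 0,"tx": 0,"ty": 0,"tz": -10,"spin": 0}
    - {"grip": 0,"tx": 0,"ty": 0,"tz": -30,"spin": 0}
    - {"grip": 0,"tx": 0,"ty": 0,"tz": -60,"spin": 0}
    - {"grip": 0,"tx": 0,"ty": 0,"tz": -90,"spin": 0}
    - {"grip": 0,"tx": 0,"ty": 0,"tz": -100,"spin": 0}

```text
time_s: 3.7
position: [511.6, 241.8, 217.5]
eef_rot: [[-0.991, 0.132, 0.007], [0.132, 0.991, 0.002], [-0.006, 0.003, -1.0]]
ft_force: [-0.4, -0.1, -0.0]
finger_gap: 14.0
grip_force: 30.0
```

Run:
```python
from h import *
snapshot('top')
S,cs,st=shot('scene','s5.png'); T,ct,_=shot('top','t5.png'); W,cw,_=shot('wrist','w5.png')
print(st['position'],st['finger_gap'],st['grip_force'],st['ft_force'])
cv2.imwrite('pics/v5.png',np.hstack([cv2.resize(S[60:220,130:290],(400,400)),cv2.resize(T[130:250,140:260],(400,400))])[:,:,::-1])
print(onplane(ct,(213,180.5),70))
h=cv2.cvtColor(T,cv2.COLOR_RGB2HSV);
```

```text
[511.76268708 241.82999565 217.59078229] 14.097377435057648 29.999394714832306 [0.35837178 0.51048739 0.4585609 ]
[596.09785001 112.39125154  70.        ]
```

View pics/v5.png

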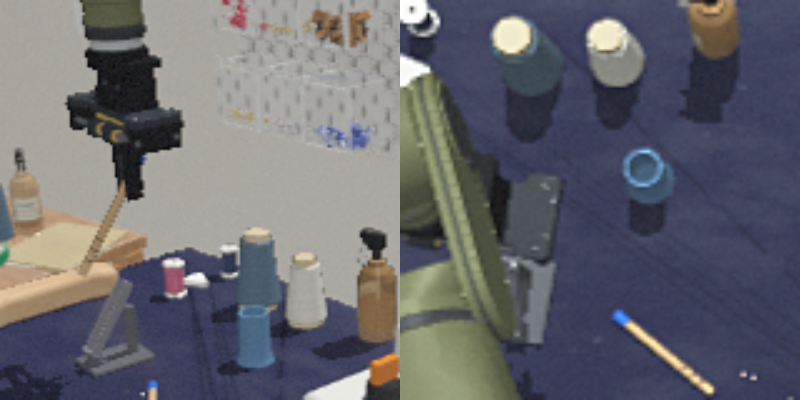

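The stick is held at its old slant, with the foot at about (163,169) in the scene image. The cup's mouth centre is at (213.5,180.4) in the top view.

Run:
```python
from h import *
W,cw,st=load('w5.png'); S,cs,_=load('s5.png'); T,ct,_=load('top.png'); p=np.array(st['position']); R=np.array(st['eef_rot'])
g=p+[0,0,19]; u=np.array([.568,-.078,.819]); u/=np.linalg.norm(u); f=g-132*u
print('pred foot',f,'wrist',proj(cw,f),'scene',proj(cs,f), 'st',p)
h=cv2.cvtColor(W,cv2.COLOR_RGB2HSV); w=cv2.inRange(h,(8,60,90),(25,200,255)); w[:,200:300]&=255; w[:,:200]=0;w[:,300:]=0;w[260:]=0
n,l,s,c=cv2.connectedComponentsWithStats(w); i=1+np.argmax(s[1:,4]); ys,xs=np.nonzero(l==i); print(s[i],[(y,round(xs[ys==y].mean(),1)) for y in range(ys.min(),ys.max()+1,10)])
h=cv2.cvtColor(S,cv2.COLOR_RGB2HSV); w=cv2.inRange(h,(8,60,60),(25,220,255)); w[:,:158]=0;w[:,185:]=0;w[:125]=0;w[175:]=0
ys,xs=np.nonzero(w);print([(y,xs[ys==y].min(),xs[ys==y].max()) for y in range(130,175,3) if (ys==y).any()])
cup=onplane(ct,(213.5,180.4),70); print('cup',cup)
```

```text
pred foot [434.9736483  251.4508739  123.85815589] wrist [258.81112178 108.67822012] scene [162.68812486 171.50175327] st [509.96956236 241.15213923 212.99487   ]
[ 246   98   23  162 2834] [(98, np.float64(257.5)), (108, np.float64(257.5)), (118, np.float64(257.5)), (128, np.float64(257.5)), (138, np.float64(257.5)), (148, np.float64(257.5)), (158, np.float64(257.5)), (168, np.float64(257.0)), (178, np.float64(257.5)), (188, np.float64(257.5)), (198, np.float64(257.0)), (208, np.float64(257.0)), (218, np.float64(257.5)), (228, np.float64(257.0)), (238, np.float64(257.0)), (248, np.float64(257.0)), (258, np.float64(257.0))]
[(133, np.int64(178), np.int64(179)), (136, np.int64(177), np.int64(179)), (139, np.int64(176), np.int64(178)), (142, np.int64(174), np.int64(177)), (145, np.int64(173), np.int64(176)), (148, np.int64(158), np.int64(174)), (151, np.int64(158), np.int64(177)), (154, np.int64(158), np.int64(184)), (157, np.int64(163), np.int64(184)), (160, np.int64(158), np.int64(184)), (163, np.int64(158), np.int64(184)), (166, np.int64(161), np.int64(180)), (169, np.int64(158), np.int64(176)), (172, np.int64(158), np.int64(176))]
cup [596.46262809 110.68464246  70.        ]
```

apply_moves:
  plan:
    - {"grip": 0,"tx": -20,"ty": -14,"tz": 0,"spin": 0}
    - {"grip": 0,"tx": -50,"ty": -34,"tz": 0,"spin": 0}
    - {"grip": 0,"tx": -80,"ty": -55,"tz": 0,"spin": 0}
    - {"grip": 0,"tx": -110,"ty": -75,"tz": 0,"spin": 0}
    - {"grip": 0,"tx": -140,"ty": -96,"tz": 0,"spin": 0}
    - {"grip": 0,"tx": -162,"ty": -111,"tz": 8,"spin": 0}
    - {"grip": 0,"tx": -173,"ty": -118,"tz": 16,"spin": 0}
    - {"grip": 0,"tx": -173,"ty": -118,"tz": 24,"spin": 0}

```text
time_s: 4.7
position: [665.3, 100.2, 185.7]
eef_rot: [[-0.991, 0.134, -0.004], [0.134, 0.991, -0.0], [0.004, -0.001, -1.0]]
ft_force: [0.0, 0.2, -0.3]
finger_gap: 14.3
grip_force: 30.0
```

Run:
```python
from h import *
for i in range(3): snapshot('top')
W,cw,st=shot('wrist','w6.png'); S,cs,_=shot('scene','s6.png'); p=np.array(st['position']); R=np.array(st['eef_rot'])
print(st['time_s'],p,np.abs(st['joint_vel']).max(),st['finger_gap'])
f=p+[-75,10.3,-89]; print('pred foot',f,proj(cw,f),'cup exp',proj(cw,(596.3,111,70)))
cv2.imwrite('pics/v6.png',np.hstack([W[0:300,100:400],cv2.resize(S[120:220,180:280],(300,300))])[:,:,::-1])
```

```text
4.85 [663.9219637  102.12955682 186.5244813 ] 1.343889993237907 14.609026266735578
pred foot [588.9219637  112.42955682  97.5244813 ] [258.97470039 109.23201302] cup exp [258.26930522 117.99101379]
```

View pics/v6.png

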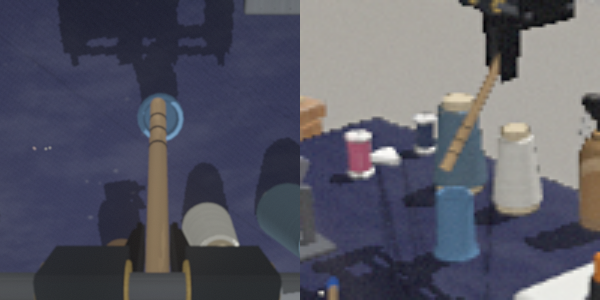

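The wrist crop shows the cup's rim centred at (160,117) and the foot at (158,105), inside the rim and slightly towards the robot. The scene crop shows the foot just above the cup. I shift 4 mm and lower.

apply_moves:
  plan:
    - {"grip": 0,"tx": -4,"ty": 1,"tz": 0,"spin": 0}
    - {"grip": 0,"tx": -4,"ty": 1,"tz": 8,"spin": 0}
    - {"grip": 0,"tx": -4,"ty": 1,"tz": 16,"spin": 0}
    - {"grip": 0,"tx": -4,"ty": 1,"tz": 24,"spin": 0}
    - {"grip": 0,"tx": -4,"ty": 1,"tz": 32,"spin": 0}
    - {"grip": 0,"tx": -4,"ty": 1,"tz": 37,"spin": 0}
    - {"grip": 0,"tx": -4,"ty": 1,"tz": 41,"spin": 0}
    - {"grip": 0,"tx": -4,"ty": 1,"tz": 41,"spin": 0}

```text
time_s: 5.75
position: [669.4, 101.6, 146.7]
eef_rot: [[-0.991, 0.133, -0.001], [0.133, 0.991, -0.0], [0.001, -0.0, -1.0]]
ft_force: [1.1, 0.6, -0.1]
finger_gap: 14.7
grip_force: 30.0
```

apply_moves:
  plan:
    - {"grip": 0,"tx": 4,"ty": 0,"tz": 0,"spin": 0}
    - {"grip": 0,"tx": 8,"ty": 0,"tz": 0,"spin": 0}
    - {"grip": 0,"tx": 13,"ty": 0,"tz": 0,"spin": 0}
    - {"grip": 0,"tx": 18,"ty": 0,"tz": 0,"spin": 0}
    - {"grip": 0,"tx": 23,"ty": 0,"tz": 0,"spin": 0}
    - {"grip": 0,"tx": 28,"ty": 0,"tz": 0,"spin": 0}
    - {"grip": 0,"tx": 33,"ty": 0,"tz": 0,"spin": 0}
    - {"grip": 0,"tx": 36,"ty": 0,"tz": 0,"spin": 0}

```text
time_s: 6.55
position: [633.9, 106.6, 148.0]
eef_rot: [[-0.991, 0.132, 0.001], [0.132, 0.991, 0.0], [-0.001, 0.0, -1.0]]
ft_force: [1.9, 0.6, 1.2]
finger_gap: 13.3
grip_force: 30.0
```

Run:
```python
from h import *
snapshot('top')
W,cw,st=shot('wrist','w7.png'); S,cs,_=shot('scene','s7.png')
print(st['time_s'],st['position'],st['ft_force'],st['finger_gap'])
cv2.imwrite('pics/v7.png',np.hstack([W[0:300,100:400],cv2.resize(S[120:220,180:280],(300,300))])[:,:,::-1])
```

```text
6.6 [633.52921499 106.67423745 147.83420402] [ 2.72056909 -0.25845027  0.2283116 ] 13.129043276480733
```

View pics/v7.png

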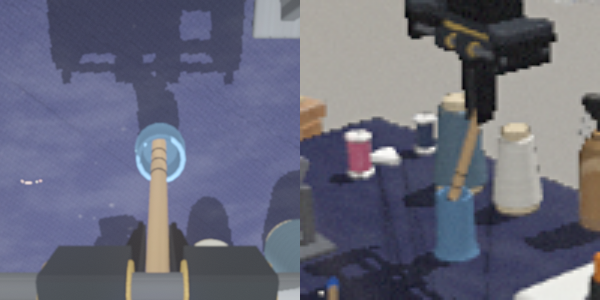

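The stick's foot is inside the mouth at crop (158,145), and the stick is turning upright in the grip with a light side force of about 2.5 N. I continue the levering.

apply_moves:
  plan:
    - {"grip": 0,"tx": 5,"ty": 0,"tz": 0,"spin": 0}
    - {"grip": 0,"tx": 10,"ty": 0,"tz": 0,"spin": 0}
    - {"grip": 0,"tx": 15,"ty": 0,"tz": 2,"spin": 0}
    - {"grip": 0,"tx": 20,"ty": 0,"tz": 5,"spin": 0}
    - {"grip": 0,"tx": 25,"ty": 0,"tz": 8,"spin": 0}
    - {"grip": 0,"tx": 30,"ty": 0,"tz": 11,"spin": 0}
    - {"grip": 0,"tx": 34,"ty": 0,"tz": 14,"spin": 0}
    - {"grip": 0,"tx": 36,"ty": 0,"tz": 17,"spin": 0}

```text
time_s: 7.5
position: [598.5, 111.3, 130.7]
eef_rot: [[-0.991, 0.132, 0.002], [0.132, 0.991, -0.0], [-0.002, 0.0, -1.0]]
ft_force: [2.9, -0.4, 2.7]
finger_gap: 11.2
grip_force: 29.7
```

Run:
```python
from h import *
snapshot('top')
W,cw,st=shot('wrist','w8.png'); S,cs,_=shot('scene','s8.png'); p=np.array(st['position'])
print(st['time_s'],p,st['ft_force'],st['finger_gap'])
# stick direction in the scene image: rod rows and column centres
h=cv2.cvtColor(S,cv2.COLOR_RGB2HSV); w=cv2.inRange(h,(6,70,60),(22,230,255)); w[:,:218]=0; w[:,248:]=0; w[:130]=0; w[192:]=0
ys,xs=np.nonzero(w); print([(y,round(xs[ys==y].mean(),1)) for y in range(140,192,3) if (ys==y).any()])
g=p+[0,0,19]; print('vertical through grasp in scene',[np.round(proj(cs,g-[0,0,q]),1).tolist() for q in (0,20,40,60,80)])
```

```text
7.55 [597.83233715 111.29636453 129.94625089] [ 3.79140088  0.91013347 -0.12373547] 11.196949769507594
[(140, np.float64(225.5)), (143, np.float64(225.5)), (146, np.float64(227.5)), (170, np.float64(232.0)), (173, np.float64(232.0)), (176, np.float64(232.0)), (179, np.float64(231.5)), (182, np.float64(231.0)), (185, np.float64(230.5))]
vertical through grasp in scene [[230.2, 161.1], [230.4, 167.0], [230.7, 172.8], [231.0, 178.5], [231.2, 184.2]]
```

The stick is nearly upright (columns 232 to 230.5 down the rod) and right over the cup, with the foot about 17 mm up. I lower a little and let go.

apply_moves:
  plan:
    - {"grip": 0,"tx": 0,"ty": 0,"tz": 3,"spin": 0}
    - {"grip": 0,"tx": 0,"ty": 0,"tz": 6,"spin": 0}
    - {"grip": 0.2,"tx": 0,"ty": 0,"tz": 6,"spin": 0}
    - {"grip": 0.3,"tx": 0,"ty": 0,"tz": 6,"spin": 0}
    - {"grip": 0.5,"tx": 0,"ty": 0,"tz": 6,"spin": 0}
    - {"grip": 0.8,"tx": 0,"ty": 0,"tz": 6,"spin": 0}
    - {"grip": 0.8,"tx": 0,"ty": 0,"tz": 6,"spin": 0}
    - {"grip": 0.8,"tx": 0,"ty": 0,"tz": 6,"spin": 0}

```text
time_s: 8.45
position: [598.3, 111.3, 124.7]
eef_rot: [[-0.991, 0.132, -0.0], [0.132, 0.991, -0.0], [0.0, -0.0, -1.0]]
ft_force: [0.3, 0.5, -1.3]
finger_gap: 53.8
grip_force: 0.0
```

apply_moves:
  plan:
    - {"grip": 0.8,"tx": 0,"ty": 0,"tz": 0,"spin": 0}
    - {"grip": 0.8,"tx": 0,"ty": 0,"tz": -5,"spin": 0}
    - {"grip": 0.8,"tx": 0,"ty": 0,"tz": -20,"spin": 0}
    - {"grip": 0.8,"tx": 0,"ty": 0,"tz": -45,"spin": 0}
    - {"grip": 0.8,"tx": 0,"ty": 0,"tz": -80,"spin": 0}
    - {"grip": 0.8,"tx": 0,"ty": 0,"tz": -110,"spin": 0}
    - {"grip": 0.8,"tx": 0,"ty": 0,"tz": -120,"spin": 0}
    - {"grip": 0.8,"tx": 0,"ty": 0,"tz": -120,"spin": 0}

```text
time_s: 9.25
position: [599.6, 111.4, 247.8]
eef_rot: [[-0.991, 0.132, 0.005], [0.132, 0.991, 0.001], [-0.005, 0.001, -1.0]]
ft_force: [0.1, 0.3, -0.2]
finger_gap: 75.9
grip_force: 0.0
```

Run:
```python
from h import *
snapshot('top')
W,cw,st=shot('wrist','w9.png'); S,cs,_=shot('scene','s9.png'); _,ct,_=load('top.png'); p=np.array(st['position']); R=np.array(st['eef_rot'])
print(st['time_s'],p,st['finger_gap'])
cv2.imwrite('pics/v9.png',np.hstack([W[0:300,100:400],cv2.resize(S[120:220,180:280],(300,300))])[:,:,::-1])
# cap, from the top view (bar centroid at 100) to aim the next look
t=np.array([547,-160.5,300])
print('shift to above cap',R.T@(t-p))
```

```text
9.3 [598.56336723 111.26583454 245.24102849] 75.78886987753951
shift to above cap [  15.06316618 -276.18439317  -54.85687394]
```

View pics/v9.png

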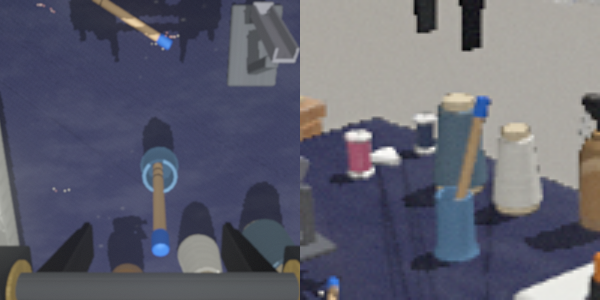

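The stick now stands in the cup, foot down and leaning a little against the rim, released (knob at crop (482,105)). On to the cap.

apply_moves:
  plan:
    - {"grip": 0.8,"tx": 0,"ty": -25,"tz": -25,"spin": 0}
    - {"grip": 0.8,"tx": 2,"ty": -65,"tz": -40,"spin": 0}
    - {"grip": 0.8,"tx": 4,"ty": -105,"tz": -40,"spin": 0}
    - {"grip": 0.8,"tx": 8,"ty": -145,"tz": -40,"spin": 0}
    - {"grip": 0.8,"tx": 10,"ty": -185,"tz": -40,"spin": 0}
    - {"grip": 0.8,"tx": 12,"ty": -225,"tz": -40,"spin": 0}
    - {"grip": 0.8,"tx": 15,"ty": -262,"tz": -40,"spin": 0}
    - {"grip": 0.8,"tx": 15,"ty": -276,"tz": -40,"spin": 0}

```text
time_s: 10.2
position: [545.4, -162.7, 282.1]
eef_rot: [[-0.991, 0.136, -0.004], [0.136, 0.991, 0.001], [0.004, 0.0, -1.0]]
ft_force: [0.8, 0.1, 0.4]
finger_gap: 76.3
grip_force: 0.0
```

Run:
```python
from h import *
for i in range(3): snapshot('top')
W,cw,st=shot('wrist','w10.png'); p=np.array(st['position']); R=np.array(st['eef_rot']); _,ct,_=load('top.png'); _,cs,_=load('scene.png')
print(st['time_s'],p,np.abs(st['joint_vel']).max(),st['joints'])
h=cv2.cvtColor(W,cv2.COLOR_RGB2HSV); m=cv2.inRange(h,(5,150,120),(20,255,255)); n,l,s,c=cv2.connectedComponentsWithStats(m)
print([(s[j].tolist(),c[j]) for j in range(1,n) if s[j][4]>40])
i=1+np.argmax(s[1:,4]); cnt=max(cv2.findContours((l==i).astype(np.uint8),0,1)[0],key=len)
r=cv2.minAreaRect(cnt); q=np.array([onplane(cw,b,113) for b in cv2.boxPoints(r)]); print(r,q[:,:2],q.mean(0))
for a in (q[1]-q[0],q[2]-q[1]): print(np.linalg.norm(a),np.degrees(np.arctan2(a[1],a[0])))
print(proj(cw,(547,-160.5,100)))
cv2.imwrite('pics/w10m.png',np.hstack([W[:,:],cv2.cvtColor(m,cv2.COLOR_GRAY2RGB)[:,150:350]])[:,:,::-1])
```

```text
10.35 [ 546.54688899 -160.25213335  283.08517074] 1.84700784485216 [-2.17628276e+01 -4.91940947e+00  1.00203571e+02  4.13969075e-02
  8.48699281e+01 -1.04081014e+02]
[]Traceback (most recent call last):
  File "<stdin>", line 7, in <module>
    return _wrapfunc(a, 'argmax', axis=axis, out=out, **kwds)
    return bound(*args, **kwds)
ValueError: attempt to get argmax of an empty sequence
```

The cap is hidden behind the gripper, and the wrist joint is at -104°, too close to its limit for a turn both ways. I turn the tool by about half a turn and shift it 50 mm so that the camera sees the bar.

apply_moves:
  plan:
    - {"grip": 0.8,"tx": -10,"ty": 0,"tz": 0,"spin": 0.14}
    - {"grip": 0.8,"tx": -20,"ty": 0,"tz": 0,"spin": 0.28}
    - {"grip": 0.8,"tx": -30,"ty": 0,"tz": 0,"spin": 0.42}
    - {"grip": 0.8,"tx": -40,"ty": 0,"tz": 0,"spin": 0.56}
    - {"grip": 0.8,"tx": -50,"ty": 0,"tz": 0,"spin": 0.7}
    - {"grip": 0.8,"tx": -50,"ty": 0,"tz": 0,"spin": 0.84}
    - {"grip": 0.8,"tx": -50,"ty": 0,"tz": 0,"spin": 0.98}
    - {"grip": 0.8,"tx": -50,"ty": 0,"tz": 0,"spin": 1.1}

```text
time_s: 11.2
position: [597.1, -164.8, 284.1]
eef_rot: [[-0.329, 0.944, -0.001], [0.944, 0.329, 0.001], [0.001, -0.0, -1.0]]
ft_force: [-0.5, 0.2, -0.5]
finger_gap: 76.5
grip_force: 0.0
```

apply_moves:
  plan:
    - {"grip": 0.8,"tx": 0,"ty": 0,"tz": 0,"spin": 0.14}
    - {"grip": 0.8,"tx": 0,"ty": 0,"tz": 0,"spin": 0.28}
    - {"grip": 0.8,"tx": 0,"ty": 0,"tz": 0,"spin": 0.42}
    - {"grip": 0.8,"tx": 0,"ty": 0,"tz": 0,"spin": 0.56}
    - {"grip": 0.8,"tx": 0,"ty": 0,"tz": 0,"spin": 0.7}
    - {"grip": 0.8,"tx": 0,"ty": 0,"tz": 0,"spin": 0.84}
    - {"grip": 0.8,"tx": 0,"ty": 0,"tz": 0,"spin": 0.98}
    - {"grip": 0.8,"tx": 0,"ty": 0,"tz": 0,"spin": 1.1}

```text
time_s: 12.0
position: [597.0, -164.7, 284.2]
eef_rot: [[0.692, 0.722, -0.001], [0.722, -0.692, 0.001], [0.0, -0.001, -1.0]]
ft_force: [0.3, -0.4, -0.0]
finger_gap: 75.6
grip_force: 0.0
```

apply_moves:
  plan:
    - {"grip": 0.8,"tx": 0,"ty": 0,"tz": 0,"spin": 0.14}
    - {"grip": 0.8,"tx": 0,"ty": 0,"tz": 0,"spin": 0.28}
    - {"grip": 0.8,"tx": 0,"ty": 0,"tz": 0,"spin": 0.42}
    - {"grip": 0.8,"tx": 0,"ty": 0,"tz": 0,"spin": 0.56}
    - {"grip": 0.8,"tx": 0,"ty": 0,"tz": 0,"spin": 0.7}
    - {"grip": 0.8,"tx": 0,"ty": 0,"tz": 0,"spin": 0.8}
    - {"grip": 0.8,"tx": 0,"ty": 0,"tz": 0,"spin": 0.8}
    - {"grip": 0.8,"tx": 0,"ty": 0,"tz": 0,"spin": 0.8}

```text
time_s: 12.8
position: [596.8, -165.6, 284.4]
eef_rot: [[1.0, 0.013, -0.0], [0.013, -1.0, 0.0], [-0.0, -0.0, -1.0]]
ft_force: [-0.4, 1.4, 0.0]
finger_gap: 75.9
grip_force: 0.0
```

```bash
cat > bar.py <<'E'
from h import *
for i in range(2): snapshot('top')
W,cw,st=shot('wrist','w11.png'); p=np.array(st['position']); R=np.array(st['eef_rot'])
print(st['time_s'],p,np.abs(st['joint_vel']).max(),st['joints'])
h=cv2.cvtColor(W,cv2.COLOR_RGB2HSV); m=cv2.inRange(h,(5,130,100),(20,255,255)); n,l,s,c=cv2.connectedComponentsWithStats(m)
print([(s[j].tolist(),c[j].round()) for j in range(1,n) if s[j][4]>40],proj(cw,(547,-160.5,113)),np.degrees(np.arctan2(R[1,0],R[0,0])))
cv2.imwrite('pics/w11m.png',np.hstack([W,cv2.cvtColor(m,cv2.COLOR_GRAY2RGB)[:,150:350]])[:,:,::-1])
E
python3 bar.py
```

```text
12.9 [ 596.72235103 -166.16074772  284.5020802 ] 0.4604563223479891 [-2.05288762e+01  1.34231261e+00  9.39535927e+01  9.73578717e-03
  8.47178471e+01  6.88236837e+01]
[([247, 201, 11, 32, 275], array([252., 217.]))] [250.58731153 219.24350436] 0.6465437794784982
```

View pics/w11m.png

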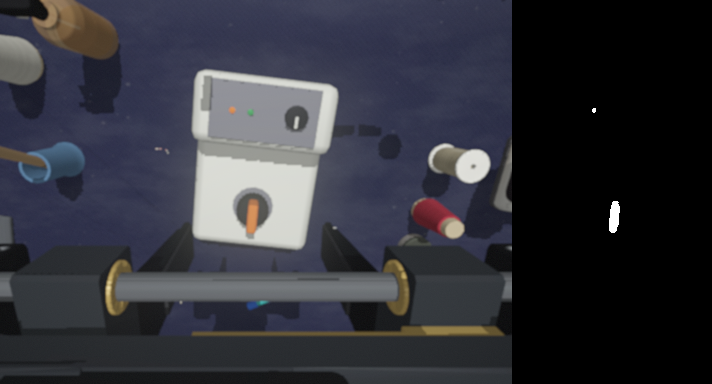

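The wrist view shows the station (housing above, deck below) with the orange bar at columns 247–258 and rows 201–233, clear of the fingers. The station itself is turned about -7°.

Run:
```python
from h import *
W,cw,st=load('w11.png'); p=np.array(st['position']); R=np.array(st['eef_rot'])
h=cv2.cvtColor(W,cv2.COLOR_RGB2HSV); m=cv2.inRange(h,(5,130,100),(20,255,255)); m[:195]=0; m[240:]=0
ys,xs=np.nonzero(m); print([(y,xs[ys==y].min(),xs[ys==y].max(),h[y,252,2]) for y in range(ys.min(),ys.max()+1,3)])
# long top edges: points on the z=113 plane
for e in (np.min,np.max):
    P=np.array([onplane(cw,(e(xs[ys==y])+(.0 if e is np.min else 1),y),113) for y in range(208,230)]); a=np.polyfit(P[:,0],P[:,1],1); print(P[0,:2],P[-1,:2],np.degrees(np.arctan(a[0])),np.polyval(a,547))
print('ends',[onplane(cw,(252,y),113)[0] for y in (201,205,210,233)])
for X in (529,547,565): print(X,proj(cw,(X,-163,113)),proj(cw,(X,-163,87)))
a,b=[onplane(cw,q,105) for q in ((200,70),(335,87))]; d=a-b; print('station yaw',np.degrees(np.arctan2(-d[0],d[1])))
```

```text
[(201, np.int64(251), np.int64(255), np.uint8(176)), (204, np.int64(250), np.int64(256), np.uint8(186)), (207, np.int64(249), np.int64(257), np.uint8(216)), (210, np.int64(248), np.int64(257), np.uint8(215)), (213, np.int64(248), np.int64(256), np.uint8(214)), (216, np.int64(248), np.int64(256), np.uint8(214)), (219, np.int64(247), np.int64(256), np.uint8(214)), (222, np.int64(247), np.int64(256), np.uint8(213)), (225, np.int64(247), np.int64(255), np.uint8(213)), (228, np.int64(247), np.int64(254), np.uint8(211)), (231, np.int64(248), np.int64(253), np.uint8(209))]
[ 560.78504526 -158.57344162] [ 534.73504567 -156.34640697] -4.062574653226196 -156.8239713117727
[ 560.91116044 -168.99026002] [ 534.8496497  -165.78544343] -6.231990795447844 -167.71780097165973
ends [np.float64(569.2819293611178), np.float64(564.4636841371396), np.float64(558.3916823759639), np.float64(529.7355530215291)]
529 [252.5987472  233.58450328] [252.88600872 225.62007681]
547 [252.72505164 219.26793502] [253.00771195 212.13051859]
565 [252.85475529 204.56606814] [253.13247606 198.30169375]
station yaw -6.05966493812494
```

apply_moves:
  plan:
    - {"grip": 0.8,"tx": -15,"ty": -1.5,"tz": 30,"spin": 0.05}
    - {"grip": 0.8,"tx": -35,"ty": -3,"tz": 65,"spin": 0.1}
    - {"grip": 0.8,"tx": -49.5,"ty": -4.5,"tz": 100,"spin": 0.1}
    - {"grip": 0.6,"tx": -49.5,"ty": -4.5,"tz": 130,"spin": 0.1}
    - {"grip": 0.5,"tx": -49.5,"ty": -4.5,"tz": 155,"spin": 0.1}
    - {"grip": 0.5,"tx": -49.5,"ty": -4.5,"tz": 175,"spin": 0.1}
    - {"grip": 0.5,"tx": -49.5,"ty": -4.5,"tz": 187,"spin": 0.1}
    - {"grip": 0.5,"tx": -49.5,"ty": -4.5,"tz": 192,"spin": 0.1}

```text
time_s: 13.75
position: [546.3, -162.6, 91.3]
eef_rot: [[0.996, -0.091, -0.002], [-0.091, -0.996, 0.001], [-0.002, -0.001, -1.0]]
ft_force: [0.7, -0.3, -0.5]
finger_gap: 48.1
grip_force: 0.0
```

apply_moves:
  plan:
    - {"grip": 0.5,"tx": 0,"ty": 0,"tz": 0,"spin": 0}
    - {"grip": 0,"tx": 0,"ty": 0,"tz": 0,"spin": 0}
    - {"grip": 0,"tx": 0,"ty": 0,"tz": 0,"spin": 0}
    - {"grip": 0,"tx": 0,"ty": 0,"tz": 0,"spin": 0}
    - {"grip": 0,"tx": 0,"ty": 0,"tz": 0,"spin": 0}
    - {"grip": 0,"tx": 0,"ty": 0,"tz": 0,"spin": 0}
    - {"grip": 0,"tx": 0,"ty": 0,"tz": 0,"spin": 0}
    - {"grip": 0,"tx": 0,"ty": 0,"tz": 0,"spin": 0}

```text
time_s: 14.55
position: [547.2, -162.8, 93.0]
eef_rot: [[0.996, -0.091, 0.0], [-0.091, -0.996, 0.0], [0.0, -0.0, -1.0]]
ft_force: [-0.4, 0.9, 2.2]
finger_gap: 11.9
grip_force: 30.0
```

```bash
python3 -c "
from h import *
snapshot('top');snapshot('top')
s=status.observe();print(s['time_s'],s['position'],s['ft_force'],s['torque'],s['finger_gap'],s['grip_force'],s['joints'][5])"
```

```text
14.65 [ 547.1547415  -162.84960789   92.97735822] [-0.65364541  1.15652709  2.97149488] [ 0.1830916   0.22444439 -0.00748863] 11.811595345487557 29.99661684036255 73.25128843862379
```

Gripped (gap 12 mm). I try anticlockwise first, about 23°.

apply_moves:
  plan:
    - {"grip": 0,"tx": 0,"ty": 0,"tz": 0,"spin": -0.06}
    - {"grip": 0,"tx": 0,"ty": 0,"tz": 0,"spin": -0.12}
    - {"grip": 0,"tx": 0,"ty": 0,"tz": 0,"spin": -0.18}
    - {"grip": 0,"tx": 0,"ty": 0,"tz": 0,"spin": -0.24}
    - {"grip": 0,"tx": 0,"ty": 0,"tz": 0,"spin": -0.3}
    - {"grip": 0,"tx": 0,"ty": 0,"tz": 0,"spin": -0.36}
    - {"grip": 0,"tx": 0,"ty": 0,"tz": 0,"spin": -0.4}
    - {"grip": 0,"tx": 0,"ty": 0,"tz": 0,"spin": -0.4}

```text
time_s: 15.45
position: [547.3, -163.2, 93.0]
eef_rot: [[0.953, 0.304, 0.001], [0.304, -0.953, -0.001], [0.001, 0.001, -1.0]]
ft_force: [0.0, -0.2, 1.2]
finger_gap: 11.3
grip_force: 30.0
```

```bash
python3 -c "
from h import *
snapshot('top')
s=status.observe();R=np.array(s['eef_rot']);print(s['time_s'],s['position'],s['ft_force'],s['torque'],s['finger_gap'],s['grip_force'],s['joints'][5],s['joint_efforts'][5],np.degrees(np.arctan2(R[1,0],R[0,0])))"
```

```text
15.5 [ 547.32715611 -163.19910546   92.99105567] [0.28903631 0.18271582 2.3305083 ] [-0.1960917   0.12607811  0.04430329] 11.43459216409093 29.99655783176422 50.38033728244376 -0.04234888474456966 17.646859832519613
```

It turned the full 23° with no resisting torque and the gap unchanged, so anticlockwise opens it. I go on to about 77°.

apply_moves:
  plan:
    - {"grip": 0,"tx": 0,"ty": 0,"tz": 0,"spin": -0.12}
    - {"grip": 0,"tx": 0,"ty": 0,"tz": 0,"spin": -0.24}
    - {"grip": 0,"tx": 0,"ty": 0,"tz": 0,"spin": -0.36}
    - {"grip": 0,"tx": 0,"ty": 0,"tz": 0,"spin": -0.48}
    - {"grip": 0,"tx": 0,"ty": 0,"tz": 0,"spin": -0.6}
    - {"grip": 0,"tx": 0,"ty": 0,"tz": 0,"spin": -0.72}
    - {"grip": 0,"tx": 0,"ty": 0,"tz": 0,"spin": -0.84}
    - {"grip": 0,"tx": 0,"ty": 0,"tz": 0,"spin": -0.95}

```text
time_s: 16.3
position: [547.9, -161.5, 93.0]
eef_rot: [[0.304, 0.953, 0.002], [0.953, -0.304, 0.003], [0.003, 0.001, -1.0]]
ft_force: [1.6, 6.1, 2.8]
finger_gap: 11.5
grip_force: 30.0
```

apply_moves:
  plan:
    - {"grip": 0,"tx": 0,"ty": 0,"tz": 0,"spin": 0}
    - {"grip": 0,"tx": 0,"ty": 0,"tz": -2,"spin": 0}
    - {"grip": 0,"tx": 0,"ty": 0,"tz": -4,"spin": 0}
    - {"grip": 0,"tx": 0,"ty": 0,"tz": -6,"spin": 0}
    - {"grip": 0,"tx": 0,"ty": 0,"tz": -9,"spin": 0}
    - {"grip": 0,"tx": 0,"ty": 0,"tz": -12,"spin": 0}
    - {"grip": 0,"tx": 0,"ty": 0,"tz": -16,"spin": 0}
    - {"grip": 0,"tx": 0,"ty": 0,"tz": -20,"spin": 0}

```text
time_s: 17.1
position: [546.3, -162.4, 111.7]
eef_rot: [[0.307, 0.952, -0.002], [0.952, -0.307, 0.001], [-0.0, -0.002, -1.0]]
ft_force: [0.5, 0.6, -0.5]
finger_gap: 11.8
grip_force: 30.0
```

Free: it lifts with no pull. I raise it another 80 mm.

apply_moves:
  plan:
    - {"grip": 0,"tx": 0,"ty": 0,"tz": -8,"spin": 0}
    - {"grip": 0,"tx": 0,"ty": 0,"tz": -20,"spin": 0}
    - {"grip": 0,"tx": 0,"ty": 0,"tz": -35,"spin": 0}
    - {"grip": 0,"tx": 0,"ty": 0,"tz": -50,"spin": 0}
    - {"grip": 0,"tx": 0,"ty": 0,"tz": -63,"spin": 0}
    - {"grip": 0,"tx": 0,"ty": 0,"tz": -73,"spin": 0}
    - {"grip": 0,"tx": 0,"ty": 0,"tz": -79,"spin": 0}
    - {"grip": 0,"tx": 0,"ty": 0,"tz": -80,"spin": 0}

```text
time_s: 17.9
position: [547.4, -163.1, 193.8]
eef_rot: [[0.307, 0.952, 0.001], [0.952, -0.307, -0.001], [-0.0, 0.002, -1.0]]
ft_force: [-0.2, -0.5, -0.5]
finger_gap: 11.8
grip_force: 30.0
```

apply_moves:
  plan:
    - {"grip": 0,"tx": 0,"ty": 0,"tz": 0,"spin": 0}
    - {"grip": 0,"tx": 0,"ty": 0,"tz": 0,"spin": 0}
    - {"grip": 0,"tx": 0,"ty": 0,"tz": 0,"spin": 0}
    - {"grip": 0,"tx": 0,"ty": 0,"tz": 0,"spin": 0}
    - {"grip": 0,"tx": 0,"ty": 0,"tz": 0,"spin": 0}
    - {"grip": 0,"tx": 0,"ty": 0,"tz": 0,"spin": 0}
    - {"grip": 0,"tx": 0,"ty": 0,"tz": 0,"spin": 0}
    - {"grip": 0,"tx": 0,"ty": 0,"tz": 0,"spin": 0}

```text
time_s: 18.7
position: [547.0, -162.9, 192.7]
eef_rot: [[0.307, 0.952, 0.0], [0.952, -0.307, -0.0], [-0.0, 0.0, -1.0]]
ft_force: [0.1, 0.1, -0.9]
finger_gap: 12.0
grip_force: 30.0
```

```bash
python3 -c "
from h import *
S,_,s=shot('scene','end.png');print(s['time_s'],s['position'],s['grip_force'],np.abs(s['joint_vel']).max())
cv2.imwrite('pics/vend.png',cv2.resize(S[100:300,170:410],(720,600))[:,:,::-1])"
```

```text
18.7 [ 547.01401861 -162.90467663  192.66914717] 29.995059370994568 0.15420838763854927
```

View pics/vend.png

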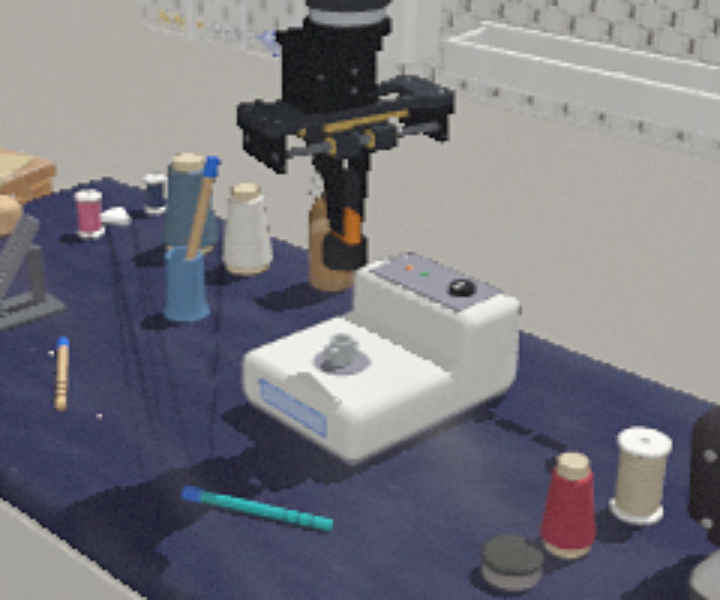

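The picture shows the cap with its orange bar in the fingers at (345,240), level above the bare neck at (340,350). The stick stands in the cup at (190,260), and all the threads and the tin are in place.

```bash
python3 -c "
from workcell import job_done
print(job_done())"
```

```text
the job is handed in; nothing more can be done
None
```

The job is handed in: the dipstick stands released in the blue cup, and the cap, which opened anticlockwise, is held level in the gripper about 10 cm above its neck; the last picture shows the threads and the tin where they were, but the hand-in returned no verdict.

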